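# Post the tag bundle through the drop box's spring flap

### The arm

A 6-joint arm with a two-finger parallel gripper is mounted at the origin on a cart in front of the work surface, level with it; the furniture and walls round the work are solid. World frame = base frame: x ahead of the robot, y to its left, z up, the work surface at z = 0. Lengths are in m, angles in rad, forces in N, time in s.
With the tool pointing down it reaches from about 0.35 to 0.925 m from the base axis. Payload 6.4 kg.
Tool frame: the origin (TCP) lies midway between the tips of the shut fingers; the grasp point (between the pads) lies 19 mm behind it (arm.hold_point_z is the distance from the TCP to the grasp point, in m); z points along the fingers, y is the line along which they close (so a half turn about z gives the same grasp; the last joint's range is limited). The gripper opens to 94 mm and grips with 3 to 60 N. Pads are 16 mm wide; open, the fingers measure 119 mm over their backs; the gripper's body (75 mm by 177 mm) begins 78 mm behind the grasp point.
Start: joints at [-0.174, 0.245, 1.558, -0, 1.339, -0.174], TCP at [0.65, 0, 0.205] pointing down, gripper open.
Joint ranges: [-3.13, 3.13], [-1.02, 2.26], [0.13, 2.54], [-0.95, 4.09], [0.21, 2.88], [-2.74, 2.74]. Speed limits (rad/s): [2.57, 2.57, 3.14, 3.14, 3.14, 3.14].

### API

Orientations are given as a rotation vector (axis times angle).
In Python, from plant import arm, optics gives the robot as it stands.
- The arm moves only by the tool carry_out, never from a script. Its argument "increments" is a list of rows, each a list of 3 entries, a list of its own where there are three numbers: the shift along the tool's x, y, z in mm, then the turn about the tool's z in degrees, then the opening, from -1 (shut) to 1 (fully open), so that 0 is half open. In form: [[[x, y, z], turn, jaw], ...]. A call has 1 to 20 rows; each row is the pose to reach, as a shift and turn from the pose commanded when the call began, along the tool's axes at that moment; what a row does not reach only later rows make up. A row lasts 1/12 s, in which the tool goes at most 41.7 mm and 7.16 degrees, less where a joint would pass 70% of its speed; a pose out of reach is approached as far as the arm can. A call with a gripper value outside its range is refused whole. The fingers move at their own pace and stop on an object; "squeeze" is the grip in N (left out, the last holds). Time passes only in rows, so rows that repeat a pose let the fingers close. It gives the time, the measured TCP pose, the force, the opening and the grip force at its end, in the units of the state.
- arm.get_state(): the state, without advancing time (a new reading comes with each control period).
- optics.get_image(name): name is "scene" or "side" or "wrist"; returns a dict with "image" (384x512x3 uint8, red, green, blue), "fovy" (degrees; the focal length in pixels is half the picture's height over the tangent of half this angle, whatever the lens; pixels are square), "cx", "cy" (the principal point, pixels), "rvec" (rotation vector, rad) and "tvec" (3), from world to camera coordinates, as OpenCV has them; the wrist camera has in their place "T_tool_cam" (4x4, takes a point from camera to tool coordinates, whose origin is the TCP and whose axes are the flange's). Camera axes: x right, y down, z forward; pixel columns grow to the right and rows downward; lengths in m; the calibration is good to about 2 mm. A picture is of the moment at which its call begins: read the wrist's pose just before it. There is no depth.
- arm.close_job(): hands the job in; it is judged then, once.
The state is a dict: "clock": time; "joints": joint angles; "joint_velocities": joint speeds; "joint_torque": joint torques, N m; "ee_pos": TCP position; "eef_rot": TCP orientation; "contact_force": force on the tool from outside, world axes, zero at the start; "moment": the same for the moment, N m; "opening": finger opening in m; "gripper_force": force on a finger pad.
Only numpy, scipy, OpenCV 4.12 (cv2) and the standard library are available. Lean on these libraries where they do the work, as an engineer would, in place of code of your own. Each camera call takes 0.05 s, during which the arm holds its last target. There are 200 camera calls.

### The job

Post the bundle of kraft tags lying on the loading shelf of the grey steel drop box: push the box's self-closing flap down with one finger and, while that finger keeps it open, push the bundle along the shelf and over its inner edge with the other finger, so that it drops into the box. Then take the fingers out so that the flap shuts by itself. The bundle is only pushed, never picked up, and the things standing around are left alone.

Things in the scene. Friction and masses are not known exactly. Their poses are not given: they have to be found in the camera images.
- drop_box: bench-top drop box of grey painted sheet steel, fixed to the bench, 270 long (x) x 150 wide (y) x 222 high mm. Origin: centre of its underside; x is the posting direction (away from the robot, yaw within 0.4 rad), y left, z up. Near half of its top: loading shelf with a lane along x; far half: open mouth under a sloping flap. Left side wall 214 high, right side wall 182
- shelf_edge (a point): middle of the lane on the shelf's inner edge, box x 0, y -33, z 170 mm; axes as the box's. The level shelf runs from here back to x -135, where it ends in open air. The lane (y -66 to 0) lies between a 12 mm high guide on the right and a thin rail on the left (y 0 to +3), 20 high. Left of the rail there is no shelf, only the flap's thumb strip over the hollow box
- mouth (a point): middle of the box's mouth at shelf height: box x 66, y 0, z 170 mm; axes as the box's. The mouth is x 0 to 132, y -72 to +72, empty down to the box's floor at z 3. The shut flap's front edge, at x 2, bars the lane: a bundle shoved against it is blocked. With the flap open 0.5 rad or more the bundle passes beside it and falls in
- flap (a joint): opening angle of the flap, rad: 0 shut (as at the start), 0.95 fully down. An L-shaped aluminium plate 3 mm thick, hinged along the box's left side; shut, it slopes down to the right, 0.314 rad below level. Wide part over the mouth: x 2 to 131, 133 mm from hinge to free edge. A spring shuts it: pushed 30 to 45 mm from the hinge it takes about 4 N at first, 8 N when open
- flap_hinge (a point): middle of the flap's hinge line, box x 0, y +66, z 218 mm; axes as the box's; the line runs along the box's x. The hinge knuckles rise to z 222, the highest point of the box
- thumb_strip (a point): point on the flap's thumb strip, moving with it; shut: box x -30, y +32, z 209 mm. The strip, 60 mm from hinge to free edge, runs back left of the lane to x -131; a ribbed black rubber pad lies along strip and flap. A fingertip 25 to 45 mm right of the hinge line, pushed straight down to shelf height, opens the flap 0.45 to 0.8 rad and can slide along x while holding it
- tag_bundle: bundle of brown kraft card tags, 75 to 150 g, 92 long (its x) x 51 wide x 28 mm high, lying flat in the lane, its length along the lane (within 0.06 rad), near end 9 to 39 mm from the front end of the shelf. Origin: centre of its underside. It slides with ordinary friction and tips over the inner edge once its middle is past it
- tape_roll: small black roll of tape, 60 mm across, 18 high, lying on the bench near the box; bystander. Origin: centre of its underside
- marker: red pen, 130 mm long, lying on the bench near the box; bystander. Origin: middle of its underside
- jar: screw jar of beads, 57 mm across, 75 high, standing on the bench near the box; bystander. Origin: centre of its underside
Not all that is in view belongs to the job. What is meant by the tag_bundle is not orange, and is the smaller of those in its own colour.

How it is judged:
On the way, in this order (a step that is already met when the one before it is completed fails the run):
1. a finger pushes the flap well open (0.4 rad) while the bundle still lies on the shelf (value of joint flap above 0.4 rad and contact force between the fingers and flap above 0.5 N and x of tag_bundle in the frame of drop_box below -0.02 m and z of tag_bundle in the frame of drop_box above 0.16 m), for 0.1 s.
2. the other finger pushes the bundle along the shelf while the flap is held open (value of joint flap above 0.4 rad and contact force between the fingers and flap above 0.5 N and contact force between the fingers and tag_bundle above 0.05 N and x of tag_bundle in the frame of drop_box above -0.015 m and z of tag_bundle in the frame of drop_box above 0.15 m), for 0.02 s.
3. the bundle has dropped into the box (z of tag_bundle in the frame of drop_box below 0.12 m and x of tag_bundle in the frame of drop_box between -0.135 and 0.135 m and y of tag_bundle in the frame of drop_box between -0.075 and 0.075 m), for 0.1 s.
At the end, for the whole second after the job is handed in: the tag bundle is at rest inside the box (its origin within the box's outline and below 120 mm above the bench) and the flap has shut (under 0.06 rad) (all of step 3 and linear speed of tag_bundle below 0.03 m/s and value of joint flap below 0.06 rad); the robot touches nothing.
It fails at once if the bundle is lifted more than 15 mm off the shelf (z of tag_bundle in the frame of drop_box above 0.185 m).
It fails at once if a bystander (tape roll, pen or jar) is moved more than 30 mm (distance of any of tape_roll, marker, jar from where it was at the start of the episode above 0.03 m).
It also fails if it takes over 40 s, if anything falls off the work surface, if the arm or the gripper's body presses on something with over 40 N, if the wrist force passes 120 N, or if a joint passes its speed limit or range.

## Working session

There is one attempt and no reset: what is moved stays moved. The work goes in short steps, Python scripts to look and compute and a tool call to move; the robot and the scene stay as the last step left them, time stands still between calls to the robot, and variables do not carry over. Pictures are saved under pics/ and viewed, at most 12 in all, crops included, and the job is handed in when it is done.

Besides the shell and the picture viewer there is one more tool, called after "Request:" in YAML: its name, and indented under it one key for each argument. carry_out: Moves the arm, as the interface text tells. Its arguments: {"type":"object","properties":{"increments":{"type":"array","items":{"type":"array"}},"squeeze":{"type":"number"}},"required":["increments"]}

```bash
mkdir -p pics; cat > h.py <<'E'
import numpy as np, cv2
from plant import arm, optics
def grab(n):
    s=arm.get_state(); d=optics.get_image(n)
    f=d["image"].shape[0]/2/np.tan(np.radians(d["fovy"])/2)
    K=np.array([[f,0,d["cx"]],[0,f,d["cy"]],[0,0,1]])
    if "rvec" in d:
        R=cv2.Rodrigues(np.array(d["rvec"],float))[0]; t=np.array(d["tvec"],float)
    else:
        T=np.eye(4);T[:3,:3]=cv2.Rodrigues(np.array(s["eef_rot"],float))[0];T[:3,3]=s["ee_pos"]
        C=np.linalg.inv(T@np.array(d["T_tool_cam"])); R=C[:3,:3];t=C[:3,3]
    return d["image"],(K,R,t)
def ray(cam,uv):
    K,R,t=cam; d=R.T@np.linalg.inv(K)@np.array([uv[0],uv[1],1.]); return -R.T@t,d/np.linalg.norm(d)
def onz(cam,uv,z):
    o,d=ray(cam,uv); return o+d*(z-o[2])/d[2]
def tri(c1,u1,c2,u2):
    P=[c[0]@np.c_[c[1],c[2]] for c in (c1,c2)]
    X=cv2.triangulatePoints(P[0],P[1],np.array(u1,float).reshape(2,1),np.array(u2,float).reshape(2,1)); return (X[:3]/X[3]).ravel()
def proj(cam,p):
    K,R,t=cam; q=K@(R@np.asarray(p,float)+t); return q[:2]/q[2]
def save(n,im): cv2.imwrite("pics/"+n,cv2.cvtColor(im,cv2.COLOR_RGB2BGR))
E
python3 - <<'E'
from h import *
import pickle
D={}
for n in("scene","side","wrist"):
    im,c=grab(n);D[n]=(im,c);save(n+"0.png",im);print(n,(-c[1].T@c[2]).round(3))
pickle.dump(D,open("v0.pkl","wb"))
print(arm.get_state())
a=np.hstack([D["scene"][0],D["side"][0]]);
E
```

```text
scene [0.226 0.621 0.733]
side [ 1.173 -0.21   0.883]
wrist [0.65  0.068 0.384]
{'clock': 0.15, 'joints': array([-1.74086636e-01,  2.45649140e-01,  1.55872133e+00, -3.87366883e-05,
        1.33872292e+00, -1.74083994e-01]), 'joint_velocities': array([ 0.0004839 , -0.00357477, -0.00532289,  0.00048969,  0.00219125,
       -0.00034055]), 'joint_torque': array([ 8.87750393e-04, -4.16263855e+01, -3.14982533e+01,  6.85620052e-02,
        3.16100603e-02, -6.42144232e-05]), 'ee_pos': array([6.49533756e-01, 8.58751331e-05, 2.04608196e-01]), 'eef_rot': array([-2.22058056e+00, -2.22059454e+00,  1.40093544e-03]), 'contact_force': array([0.34009137, 0.22441955, 0.12073187]), 'moment': array([-0.0110549 ,  0.01445961, -0.04201071]), 'gripper_force': 0.0, 'opening': 0.09405502221076999}
```

View pics/scene0.png

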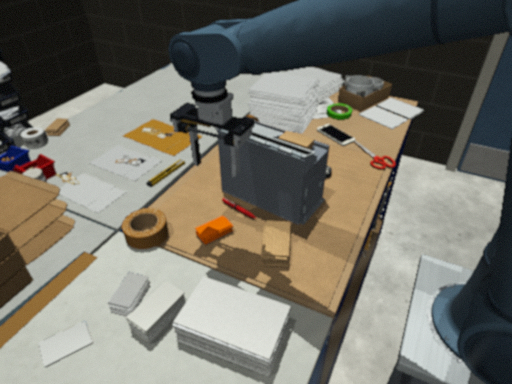

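View pics/side0.png

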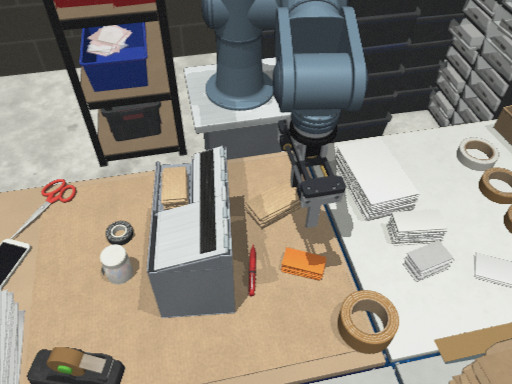

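View pics/wrist0.png

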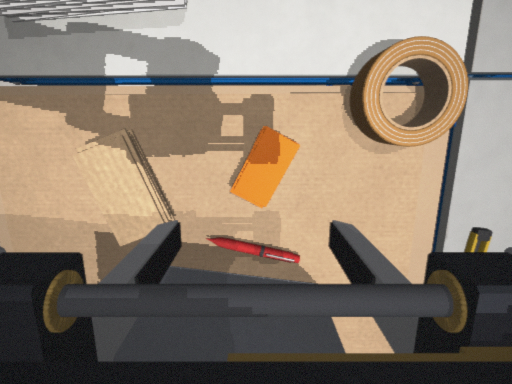

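Kraft candidates in the side view are the small bundle on the shelf (175,186) and the larger kraft pad on the bench (272,203). The orange bundle at (303,263) is excluded by colour. The shelf one fits: it is kraft, the smaller of the two, and lies in the lane. I'll confirm with an enlarged crop.

```bash
python3 - <<'E'
from h import *
import pickle
D=pickle.load(open("v0.pkl","rb"))
im,c=D["side"]
cr=cv2.resize(im[140:320,130:310],None,fx=3.3,fy=3.3,interpolation=cv2.INTER_CUBIC);save("crop1.png",cr)
im2,c2=D["scene"]
cr=cv2.resize(im2[110:225,205:345],None,fx=5,fy=5,interpolation=cv2.INTER_CUBIC);save("crop2.png",cr)
for u in [(175,172)]: print(onz(c,u,.198))
E
```

```text
[ 0.50999844 -0.22736187  0.198     ]
```

View pics/crop1.png

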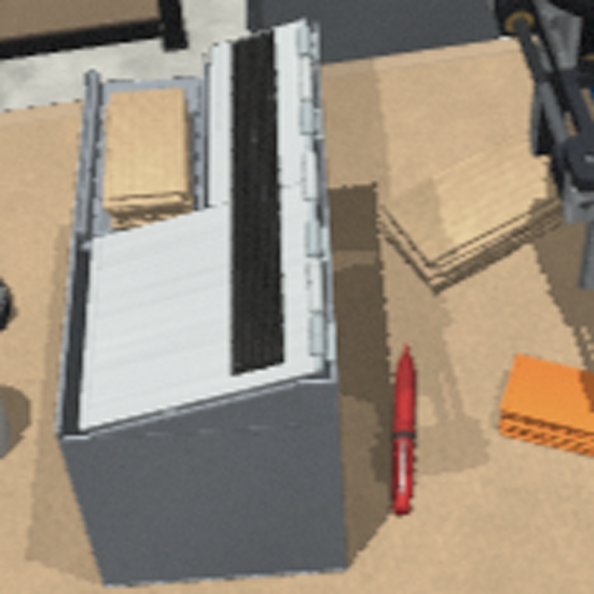

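View pics/crop2.png

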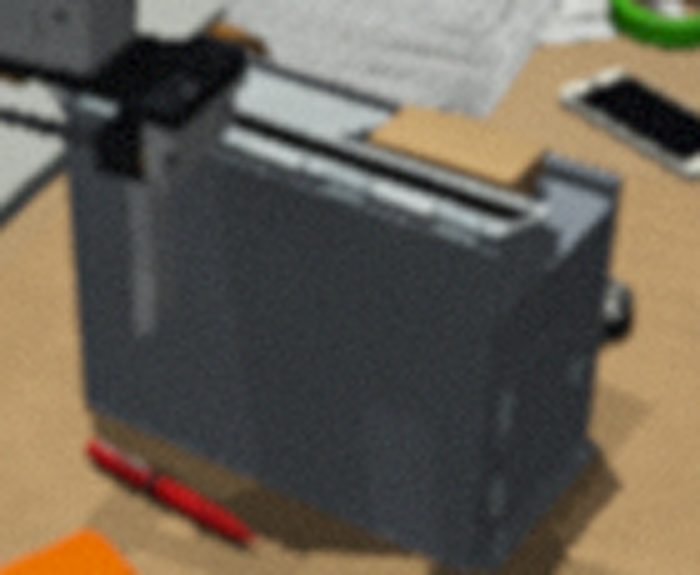

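The crop confirms it: the kraft bundle lies in the lane on the shelf, at side px about (175,186), and the flap's black pad is left of it. The box's hinge side faces the scene camera. Next is a rough box pose and where to put the wrist camera.

```bash
python3 - <<'E'
from h import *
import pickle
D=pickle.load(open("v0.pkl","rb"))
im,c=D["side"];c2=D["scene"][1]
S=lambda u:(130+(u[0]+.5)/3.3-.5,140+(u[1]+.5)/3.3-.5); Q=lambda u:(205+(u[0]+.5)/5-.5,110+(u[1]+.5)/5-.5)
for n,u,z in [("bundle NR",(107,92),.198),("NL",(183,88),.198),("FL",(190,190),.198),("FR",(106,197),.198),("hinge near",(308,22),.22),("hinge far",(330,370),.22),("bottom far R",(103,585),0),("bottom far L",(347,568),0)]:
    print(n,onz(c,S(u),z).round(3))
print("hinge near tri",tri(c,S((316,38)),c2,Q((505,240))))
print("pad nearright tri",tri(c,S((232,38)),c2,Q((548,205))))
d=optics.get_image("wrist");print(np.round(d["T_tool_cam"],3),d["fovy"])
E
```

```text
bundle NR [ 0.492 -0.252  0.198]
NL [ 0.498 -0.206  0.198]
FL [ 0.582 -0.211  0.198]
FR [ 0.577 -0.259  0.198]
hinge near [ 0.478 -0.123  0.22 ]
hinge far [ 0.736 -0.154  0.22 ]
bottom far R [ 0.717 -0.3    0.   ]
bottom far L [ 0.736 -0.151  0.   ]
hinge near tri [ 0.4757762  -0.12201627  0.20928765]
pad nearright tri [ 0.46688817 -0.17174608  0.20694279]
[[ 0.001 -0.972 -0.235  0.068]
 [ 1.     0.001  0.001  0.001]
 [-0.    -0.235  0.972 -0.179]
 [ 0.     0.     0.     1.   ]] 65.31889001350386
```

Request:
carry_out:
  increments:
    - [[0,0,-40],0,1]
    - [[0,0,-80],0,1]
    - [[0,0,-120],0,1]
    - [[-40,-10,-155],0,1]
    - [[-80,-20,-155],0,1]
    - [[-120,-30,-155],0,1]
    - [[-160,-40,-155],0,1]
    - [[-200,-50,-155],0,1]
    - [[-240,-50,-155],0,1]
    - [[-270,-50,-155],0,1]
    - [[-290,-50,-155],0,1]
    - [[-290,-50,-155],0,1]
    - [[-290,-50,-155],0,1]
    - [[-290,-50,-155],0,1]

```text
clock: 1.37
ee_pos: [0.6001, -0.2891, 0.3603]
eef_rot: [-2.22, -2.222, -0.001]
contact_force: [0.1, 0.4, -0.0]
opening: 0.0942
gripper_force: 0.0
```

```bash
python3 - <<'E'
from h import *
import pickle
im,c=grab("wrist");pickle.dump((im,c),open("w1.pkl","wb"))
save("w1.png",cv2.resize(im,(768,576),interpolation=cv2.INTER_CUBIC))
s,c2=grab("side");pickle.dump((s,c2),open("s1.pkl","wb"))
E
```

```text
(no output)
```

View pics/w1.png

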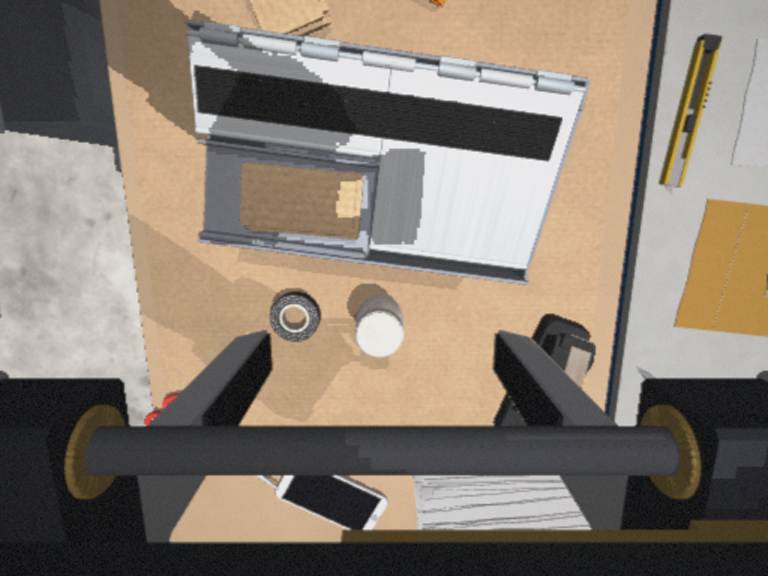

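The wrist view at 1.5x scale shows:
- **Bundle top corners:** (243,163), (240,228), (360,237), (363,170).
- **Hinge line:** (187,27) to (588,80).
- **Pad corners:** (197,66), (195,111), (550,160), (560,118).
- **Bystanders:** tape roll (296,316) and jar (379,333), both to the right of the box.

Next I'll triangulate these.

```bash
python3 - <<'E'
from h import *
import pickle
im,w=pickle.load(open("w1.pkl","rb")); _,c=pickle.load(open("s1.pkl","rb"))
S=lambda u:(130+(u[0]+.5)/3.3-.5,140+(u[1]+.5)/3.3-.5)
W=lambda u:((u[0]+.5)/1.5-.5,(u[1]+.5)/1.5-.5)
P=[("bNL",(243,163),(183,88),.198),("bNR",(240,228),(107,92),.198),("bFR",(360,237),(106,197),.198),("bFL",(363,170),(190,190),.198),
("padNL",(197,66),(272,30),None),("padNR",(195,111),(232,38),None),("padFR",(550,160),(233,375),None),("padFL",(560,118),(283,363),None),
("boxFL",(588,80),(332,378),.215),("boxFR",(526,281),(65,435),.182),("hingeN",(189,25),(308,22),.220),("hingeF",(586,78),(331,366),.220)]
for n,a,b,z in P:
    t=tri(w,W(a),c,S(b)); print(n,"tri",t.round(4),"" if z is None else ("onz %s"%onz(w,W(a),z).round(4)))
# bundle mask contour
hsv=cv2.cvtColor(im,cv2.COLOR_RGB2HSV);m=((hsv[...,0]>8)&(hsv[...,0]<25)&(hsv[...,1]>70)).astype(np.uint8)
R=np.zeros_like(m);R[104:162,145:248]=1
cs,_=cv2.findContours(m*R,cv2.RETR_EXTERNAL,cv2.CHAIN_APPROX_NONE);k=max(cs,key=cv2.contourArea)
bx=cv2.boxPoints(cv2.minAreaRect(k));print(bx*1.5)
print(np.array([onz(w,p,.198) for p in bx]).round(4))
E
```

```text
bNL tri [ 0.4995 -0.2054  0.1994] onz [ 0.4991 -0.2047  0.198 ]
bNR tri [ 0.4941 -0.2517  0.1999] onz [ 0.4935 -0.2518  0.198 ]
bFR tri [ 0.5844 -0.2583  0.2064] onz [ 0.584  -0.2584  0.198 ]
bFL tri [ 0.587  -0.2105  0.2043] onz [ 0.5867 -0.2094  0.198 ]
padNL tri [ 0.4797 -0.1456  0.219 ] 
padNR tri [ 0.4718 -0.1708  0.2092] 
padFR tri [ 0.7199 -0.2031  0.207 ] 
padFL tri [ 0.722  -0.1765  0.2135] 
boxFL tri [ 0.7377 -0.1532  0.2157] onz [ 0.7377 -0.152   0.215 ]
boxFR tri [ 0.7193 -0.2953  0.1773] onz [ 0.7177 -0.2955  0.182 ]
hingeN tri [ 0.4773 -0.1223  0.2194] onz [ 0.4772 -0.1212  0.22  ]
hingeF tri [ 0.7339 -0.153   0.2211] onz [ 0.7341 -0.1518  0.22  ]
[[236.48276 228.20688]
 [242.01724 161.79312]
 [363.1759  171.88968]
 [357.6414  238.30347]]
[[ 0.491  -0.2522  0.198 ]
 [ 0.4986 -0.204   0.198 ]
 [ 0.587  -0.211   0.198 ]
 [ 0.5824 -0.2596  0.198 ]]
```

The numbers agree with each other: bundle top at z ≈ 0.200 and hinge at z ≈ 0.220. The box centre is about (0.594, -0.207) with yaw about -0.122. In the box frame the bundle's near end is at x ≈ -95 mm and its middle at y ≈ -32.

Plan: put the TCP at box (-115, +1), with the closing axis along box y (turn +97°) and the finger opening about 54 mm. Then go down.

Request:
carry_out:
  increments:
    - [[8,-10,0],7,0.15]
    - [[16,-20,0],14,0.15]
    - [[24,-30,0],21,0.15]
    - [[32,-40,0],28,0.15]
    - [[40,-50,0],35,0.15]
    - [[48,-60,10],42,0.15]
    - [[56,-70,20],49,0.15]
    - [[64,-80,30],56,0.15]
    - [[72,-90,40],63,0.15]
    - [[80,-100,50],70,0.15]
    - [[88,-110,60],77,0.15]
    - [[97,-120,70],84,0.15]
    - [[97,-120,80],91,0.15]
    - [[97,-120,90],97,0.15]
    - [[97,-120,95],97,0.15]
    - [[97,-120,95],97,0.15]
    - [[97,-120,95],97,0.15]
    - [[97,-120,95],97,0.15]

```text
clock: 2.97
ee_pos: [0.4804, -0.1929, 0.2663]
eef_rot: [3.135, -0.189, 0.002]
contact_force: [0.5, 0.7, -0.2]
opening: 0.0542
gripper_force: 0.0
```

```bash
python3 - <<'E'
from h import *
s=arm.get_state();R=cv2.Rodrigues(s["eef_rot"])[0];print(s["ee_pos"],R.round(3),s["opening"],s["joints"].round(2))
im,c=grab("wrist");im2,c2=grab("side")
save("w2.png",np.hstack([im,cv2.resize(im2[100:340,110:300],(304,384))]) [:, :800])
B=lambda p:np.array([.594,-.207,0])+np.array([[.9926,.1217,0],[-.1217,.9926,0],[0,0,1]])@(np.array(p)/1000)
for p in [(0,66,220),(-131,66,220),(-96,-8,198),(-96,-57,198),(-115,34,205),(-115,-32,205)]: print(p,proj(c,B(p)).round(),proj(c2,B(p)).round())
E
```

```text
[ 0.48044779 -0.19291348  0.266301  ] [[ 0.993 -0.12   0.001]
 [-0.12  -0.993 -0.001]
 [ 0.001  0.001 -1.   ]] 0.054160108346231466 [-0.6  -0.12  1.83  0.    1.43  1.09]
(0, 66, 220) [161.  56.] [224. 192.]
(-131, 66, 220) [172. 234.] [221. 144.]
(-96, -8, 198) [265. 185.] [186. 166.]
(-96, -57, 198) [323. 186.] [162. 167.]
(-115, 34, 205) [214. 209.] [206. 156.]
(-115, -32, 205) [293. 210.] [174. 158.]
```

View pics/w2.png

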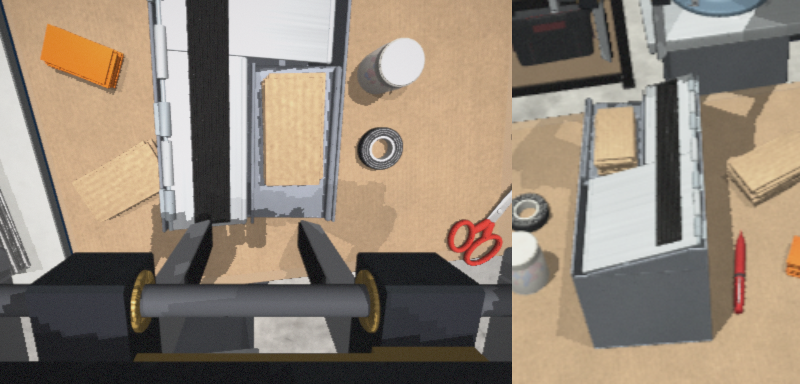

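The box-frame predictions match the picture: the bundle's near end is at row 186, the lane centre at about column 293 and the hinge at about column 165. The fingers are lined up over the strip and the free shelf behind the bundle. Going down.

Request:
carry_out:
  increments:
    - [[0,0,15],0,0.15]
    - [[0,0,30],0,0.15]
    - [[0,0,42],0,0.15]
    - [[0,0,50],0,0.15]
    - [[0,0,56],0,0.15]
    - [[0,0,62],0,0.15]
    - [[0,0,68],0,0.15]
    - [[0,0,74],0,0.15]
    - [[0,0,80],0,0.15]
    - [[0,0,85],0,0.15]
    - [[0,0,89],0,0.15]
    - [[0,0,89],0,0.15]
    - [[0,0,89],0,0.15]
    - [[0,0,89],0,0.15]

```text
clock: 4.23
ee_pos: [0.4807, -0.1941, 0.1773]
eef_rot: [3.133, -0.192, 0.003]
contact_force: [2.2, -4.3, 1.7]
opening: 0.0539
gripper_force: 2.4
```

```bash
python3 - <<'E'
from h import *
print({k:np.round(v,3) for k,v in arm.get_state().items() if k in("ee_pos","contact_force","moment","opening")})
im,c=grab("wrist");im2,c2=grab("side")
save("w3.png",np.hstack([im,cv2.resize(im2[100:340,110:300],(304,384))]) [:, :800])
E
```

```text
{'ee_pos': array([ 0.481, -0.194,  0.177]), 'contact_force': array([ 2.21 , -4.261,  1.691]), 'moment': array([-0.711, -0.266, -0.143]), 'opening': np.float64(0.054)}
```

View pics/w3.png

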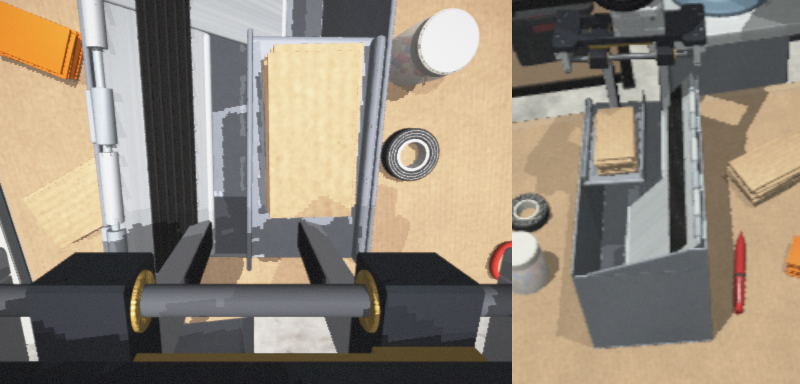

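The flap is well open with the strip held down, the bundle is still in place, and the right finger is behind it. Pushing along the lane.

Request:
carry_out:
  increments:
    - [[5,0,0],0,0.15]
    - [[10,0,0],0,0.15]
    - [[15,0,0],0,0.15]
    - [[20,0,0],0,0.15]
    - [[25,0,0],0,0.15]
    - [[30,0,0],0,0.15]
    - [[35,0,0],0,0.15]
    - [[40,0,0],0,0.15]
    - [[44,0,0],0,0.15]
    - [[48,0,0],0,0.15]
    - [[52,0,0],0,0.15]
    - [[55,0,0],0,0.15]
    - [[55,0,0],0,0.15]

```text
clock: 5.42
ee_pos: [0.534, -0.1997, 0.1758]
eef_rot: [-3.136, 0.191, 0.005]
contact_force: [-3.3, -3.7, 2.6]
opening: 0.0543
gripper_force: 2.5
```

```bash
python3 - <<'E'
from h import *
im,c=grab("wrist");im2,c2=grab("side")
save("w4.png",np.hstack([im,cv2.resize(im2[100:340,110:300],(304,384))]) [:, :800])
E
```

```text
(no output)
```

View pics/w4.png

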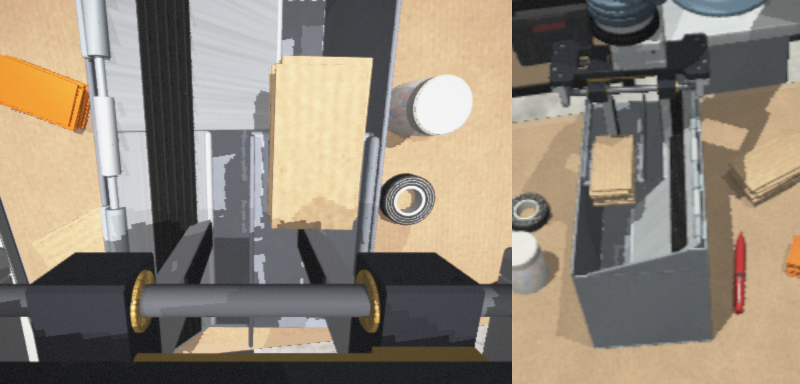

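The bundle slid straight and now overhangs the mouth, with its middle about 7 mm short of the edge. The flap is still down, so I'll keep pushing over the edge.

Request:
carry_out:
  increments:
    - [[4,0,0],0,0.15]
    - [[8,0,0],0,0.15]
    - [[12,0,0],0,0.15]
    - [[16,0,0],0,0.15]
    - [[20,0,0],0,0.15]
    - [[25,0,0],0,0.15]
    - [[30,0,0],0,0.15]
    - [[35,0,0],0,0.15]
    - [[40,0,0],0,0.15]
    - [[45,0,0],0,0.15]
    - [[50,0,0],0,0.15]
    - [[50,0,0],0,0.15]
    - [[50,0,0],0,0.15]
    - [[50,0,0],0,0.15]

```text
clock: 6.68
ee_pos: [0.5847, -0.2062, 0.1766]
eef_rot: [3.135, -0.192, 0.002]
contact_force: [0.1, -4.3, 0.5]
opening: 0.0541
gripper_force: 2.5
```

```bash
python3 - <<'E'
from h import *
im,c=grab("wrist");im2,c2=grab("side")
save("w5.png",np.hstack([im,cv2.resize(im2[100:340,110:300],(304,384))]) [:, :800])
E
```

```text
(no output)
```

View pics/w5.png

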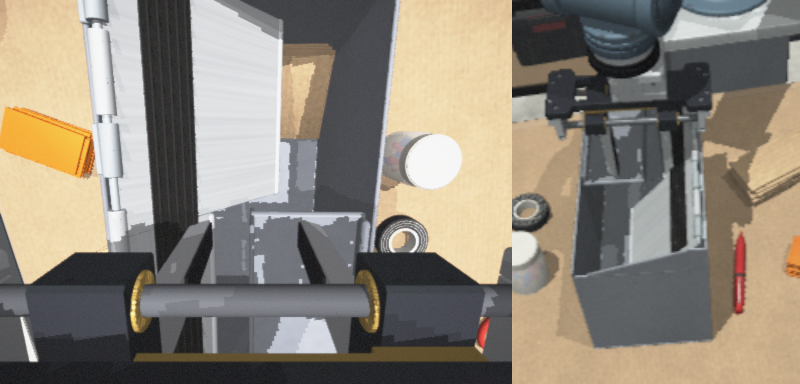

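The bundle has fallen deep into the box, seen at about (310,90) beside the flap. Now back off and lift out so the flap shuts.

Request:
carry_out:
  increments:
    - [[-8,0,0],0,0.15]
    - [[-18,0,0],0,0.15]
    - [[-28,0,0],0,0.15]
    - [[-35,0,-3],0,0.15]
    - [[-35,0,-9],0,0.15]
    - [[-35,0,-15],0,0.15]
    - [[-35,0,-22],0,0.15]
    - [[-35,0,-30],0,0.15]
    - [[-35,0,-38],0,0.15]
    - [[-35,0,-48],0,0.15]
    - [[-35,0,-65],0,0.15]
    - [[-35,0,-90],0,0.15]
    - [[-35,0,-120],0,0.15]
    - [[-35,0,-145],0,0.15]
    - [[-35,0,-150],0,0.15]
    - [[-35,0,-150],0,0.15]
    - [[-35,0,-150],0,0.15]
    - [[-35,0,-150],0,0.15]
    - [[-35,0,-150],0,0.15]
    - [[-35,0,-150],0,0.15]

```text
clock: 8.45
ee_pos: [0.549, -0.2012, 0.3247]
eef_rot: [-3.134, 0.192, 0.004]
contact_force: [-0.0, 0.6, -0.8]
opening: 0.054
gripper_force: 0.0
```

```bash
python3 - <<'E'
from h import *
im,c=grab("wrist");im2,c2=grab("side")
save("w6.png",np.hstack([im,cv2.resize(im2[100:340,110:300],(304,384))]) [:, :800])
print(arm.get_state()["contact_force"].round(2))
E
```

```text
[-0.77  0.1  -0.84]
```

View pics/w6.png

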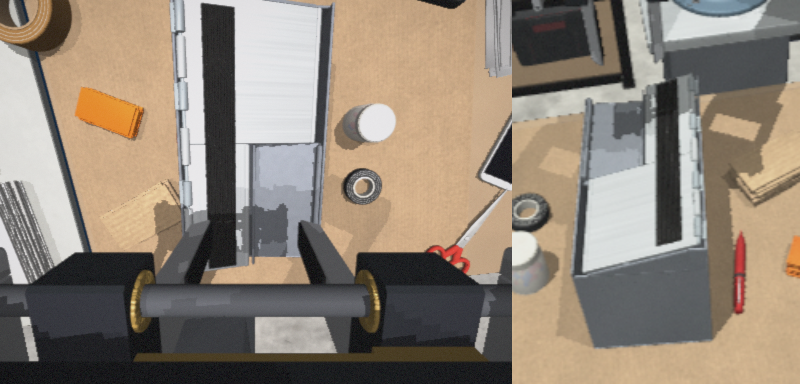

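The flap is shut just as at the start, the shelf is empty, the bystanders are where they were, and the arm is clear. Handing in.

```bash
python3 -c "
from plant import arm
print(arm.close_job())"
```

```text
the job is handed in; nothing more can be done
None
```

The kraft tag bundle was pushed over the edge into the drop box, the flap shut by itself, the bystanders look unmoved in the pictures, and the job is handed in at about 8.5 s; the hand-in gave no verdict.

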